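# Pack the wooden rib under the tool box's swing tray

## Task

Put the wooden kidney rib away in the bottom of the two-tier tool box: swing the top tray up and over to the back by its bar until it rests fully open, lay the rib flat in the larger, empty bay underneath, then bring the tray back over and lower it gently until it is fully closed. Do not let the tray drop or slam either way, keep what lies in the tray and in the other bay where it belongs, and leave the calipers and the bowl alone.

Things in the scene. Friction and masses are not known exactly. Their poses are not given: they have to be found in the camera images.
- tool_box: Two-tier wooden box, fixed to the bench. Base 160 (x) x 250 (y) x 66 mm high, walls 6 mm, inner floor 9 mm up. Origin: centre of the underside, z up; its -x side (blank label frame) faces the robot within 0.25 rad. A divider at y = -38 mm (5 mm thick, top 59 mm over the bench) makes two bays: a large empty one at +y, a small one at -y holding a tile. The closed tray covers both.
- tray_bar (a point): Middle of the tray's carrying bar: round, wooden, 16 mm diameter, 234 mm free length along the box's y, an end board at either end. Axes parallel to the box's, always. Its centre is 80 mm over the tray's underside, 46 mm over its rim; closed, 147 mm over the bench, above the box's middle. The space around and under the bar is free down to the things in the tray (17 mm over its underside).
- tray_floor (a point): Centre of the tray's inner floor. Tray 160 (x) x 250 (y) x 34 mm high, walls and floor 5 mm; closed it is 1 mm above the base. Its arms (steel, 130 mm, outside the box's ends) keep it level, axes parallel to the box's. It weighs 0.5 kg with its things; about 10 N moves it. Hinge friction holds it only within about 0.2 rad of the top of its arc (swing 0.96); elsewhere it falls open or shut.
- tray_swing (a joint): Angle q of the tray's arms, rad: 0 closed, 1.92 fully open (stop). Every point of the tray moves on an arc of radius 130 mm in the box's x-z plane, shifted from closed by x = 0.130*(sin(q-0.960)+0.819), z = 0.130*(cos(q-0.960)-0.574) m: it rises 55 mm at q = 0.96, and open it lies 213 mm further along the box's +x at the closed height.
- empty_bay (a point): Centre of the inner floor of the large empty bay, which measures 148 (box x) x 154 (box y) mm inside. The rim of the base is 57 mm above this floor. Axes are the box's.
- wood_rib: Loose wooden kidney-shaped rib, 40 (its x) x 100 (its y) x 8 mm, 30 g, lying flat on the bench to the left or right of the box. Origin: centre of its underside.
- tray_tile: Glazed test tile 57 x 41 x 12 mm, loose in the tray. Origin: centre of its underside.
- tray_stick: Wooden modelling stick 13 x 170 x 8 mm, long along its y, loose in the tray. Origin: centre of its underside.
- bay_tile: Glazed test tile 62 x 40 x 12 mm, loose in the small bay of the base. Origin: centre of its underside.
- calipers: Pair of calipers 91 x 147 x 10 mm, lying loose on the bench on the other side of the box from the rib. Origin: centre of the underside. A bystander.
- test_bowl: Small bowl, 96 mm diameter, 46 mm high, loose on the bench behind the work. Origin: centre of the underside. A bystander.
Things that resemble listed ones, but are neither listed nor needed, are in the scene too. Several things have the shape of the tray_stick; the one meant has the colours described above. Several things have the shape of the wood_rib; the one meant has the colours described above.

How it is judged:
On the way, in this order (a step that is already met when the one before it is completed fails the run):
1. the tray is swung over and rests fully open (swing over 1.8 rad) (value of joint tray_swing above 1.8 rad), for 0.2 s.
2. the rib lies flat in the large bay, with the tray still open (value of joint tray_swing above 1.7 rad and z of wood_rib in the frame of empty_bay between -0.005 and 0.015 m and x of wood_rib in the frame of empty_bay between -0.06 and 0.06 m and y of wood_rib in the frame of empty_bay between -0.062 and 0.062 m and angle between the z axis of wood_rib and the z axis of tool_box, either way round below 0.15 rad), for 0.2 s.
At the end, for the whole second after the job is handed in: The tray is fully closed (swing under 0.04 rad) and at rest, with its tile and stick still lying in it; the rib lies flat (within 0.15 rad, origin within 15 mm of the floor's height) at rest in the large bay of the base; the other tile is still in the small bay (value of joint tray_swing below 0.04 rad and velocity of joint tray_swing between -0.1 and 0.1 rad/s and z of wood_rib in the frame of empty_bay between -0.005 and 0.015 m and x of wood_rib in the frame of empty_bay between -0.06 and 0.06 m and y of wood_rib in the frame of empty_bay between -0.062 and 0.062 m and angle between the z axis of wood_rib and the z axis of tool_box, either way round below 0.15 rad and linear speed of wood_rib below 0.02 m/s and horizontal distance between each of tray_tile, tray_stick and tray_floor below 0.13 m and z of tray_tile in the frame of tray_floor between -0.01 and 0.03 m and z of tray_stick in the frame of tray_floor between -0.01 and 0.03 m and y of bay_tile in the frame of tool_box below -0.045 m and z of bay_tile in the frame of tool_box below 0.04 m); the robot touches nothing.
It fails at once if the tray drops or slams (swings faster than 3 rad/s, either way) (velocity of joint tray_swing above 3 rad/s or velocity of joint tray_swing below -3 rad/s).
It fails at once if the tile or the stick falls out of the tray (z of any of tray_tile, tray_stick in the frame of tray_floor below -0.03 m).
It fails at once if the calipers or the bowl are pushed away (moved over 30 mm) (distance of any of calipers, test_bowl from where it was at the start of the episode above 0.03 m).
It also fails if it takes over 72 s, if anything falls off the work surface, if the arm or the gripper's body presses on something with over 40 N, if the wrist force passes 120 N, or if a joint passes its speed limit or range.

## Robot

A 6-joint arm with a two-finger parallel gripper is mounted at the origin on a cart in front of the work surface, level with it; the furniture and walls round the work are solid. World frame = base frame: x ahead of the robot, y to its left, z up, the work surface at z = 0. Lengths are in m, angles in rad, forces in N, time in s.
With the tool pointing down it reaches from about 0.3 to 0.85 m from the base axis. Payload 5.4 kg.
Tool frame: the origin (TCP) lies midway between the tips of the shut fingers; the grasp point (between the pads) lies 19 mm behind it; z points along the fingers, y is the line along which they close (so a half turn about z gives the same grasp; the last joint's range is limited). The gripper opens to 85 mm and grips with 20 to 120 N. Pads are 22 mm wide; open, the fingers measure 114 mm over their backs; the gripper's body (76 mm by 85 mm) begins 54 mm behind the grasp point. The pads swing forward as they close: fully open they stand 13 mm farther back than shut.
Start: joints at [1.107, 0.158, 1.597, -0, 1.386, -0.21], TCP at [0.144, 0.557, 0.231] pointing down, gripper open.
Joint ranges: [-2.91, 2.91], [-0.94, 2.29], [0.18, 2.7], [-1.29, 4.43], [0.17, 2.64], [-3, 3]. Speed limits (rad/s): [2.57, 2.57, 3.14, 3.14, 3.14, 3.14].

## Interface

Orientations are given as a rotation vector (axis times angle).
In Python, from rig import sensors, imaging, sign_off gives the robot as it stands.
- The arm moves only by the shell command python3 -m crank 'ROWS' [FORCE]. ROWS is JSON, a list that holds one entry, the list of rows, each a list of 7 numbers: the shift along the tool's x, y, z normalised to -1 to 1, where 1 is 0.3 m, then the turn, a rotation vector about the tool's x, y, z normalised to -1 to 1, where 1 is 30 degrees, then the opening, from 0 (shut) to 1 (fully open). A call has exactly 5 rows; each row is the pose to reach, as a shift and turn from the pose commanded when the call began, along the tool's axes at that moment; what a row does not reach only later rows make up. A row lasts 1/12 s, in which the tool goes at most 41.7 mm and 7.16 degrees, less where a joint would pass 70% of its speed; a pose out of reach is approached as far as the arm can. A call with a number of a shift or a turn outside -1 to 1 is refused whole. A call with a gripper value outside its range is refused whole. The fingers move at their own pace and stop on an object; FORCE is the grip in N (left out, the last holds). Time passes only in rows, so rows that repeat a pose let the fingers close, or fill a call up. It gives the time, the measured TCP pose, the force, the opening and the grip force at its end, in the units of the state.
- sensors.get_obs(): the state, without advancing time (a new reading comes with each control period).
- imaging.capture(name): name is "scene" or "side" or "wrist"; returns (picture, depth): 420x560x3 uint8, blue, green, red; 420x560 float32, m along the optical axis (not along the pixel's ray), 0 where there is no reading.
- imaging.camera_info(name): a dict with "fx", "fy", "cx", "cy" (pixels), "origin" and "orientation" of the camera in the world. Camera axes: x right, y down, z forward; pixel columns grow to the right and rows downward; lengths in m; the calibration is good to about 2 mm. A picture is of the moment at which its call begins: read the wrist's pose just before it. camera_info takes no time and is no camera call; for the wrist camera it gives the pose at the moment of the call.
- sign_off(): hands the job in; it is judged then, once.
The state is a dict: "time_s": time; "joint_pos": joint angles; "qvel": joint speeds; "joint_efforts": joint torques, N m; "eef_pos": TCP position; "ee_rot": TCP orientation; "ft_force": force on the tool from outside, world axes, zero at the start; "torque": the same for the moment, N m; "grip_width": finger opening in m; "grip_force": force on a finger pad.
Only numpy, scipy, OpenCV 4.12 (cv2) and the standard library are available. Lean on these libraries where they do the work, as an engineer would, in place of code of your own. Each camera call takes 0.05 s, during which the arm holds its last target. There are 200 camera calls.

## Working session

There is one attempt and no reset: what is moved stays moved. The work goes in short steps, Python scripts to look and compute and a shell command to move; the robot and the scene stay as the last step left them, time stands still between calls to the robot, and variables do not carry over. Pictures are saved under pics/ and viewed, at most 10 in all, crops included, and the job is handed in when it is done.

```bash
ls; mkdir -p pics; python3 - <<'E'
from rig import sensors, imaging
import cv2,numpy as np
o=sensors.get_obs(); print({k:np.round(v,3).tolist() for k,v in o.items()})
for n in ["scene","side"]:
    p,d=imaging.capture(n); cv2.imwrite(f"pics/{n}0.png",p); np.save(f"pics/{n}0.npy",d)
    c=imaging.camera_info(n);print({k:np.round(v,3).tolist() for k,v in c.items()})
E
```

```text
pics
{'time_s': 0.0, 'joint_pos': [1.107, 0.159, 1.598, 0.0, 1.386, -0.21], 'qvel': [-0.001, -0.002, -0.001, 0.0, 0.001, 0.001], 'joint_efforts': [0.0, -39.6, -33.143, -0.0, 0.008, -0.0], 'eef_pos': [0.144, 0.556, 0.23], 'ee_rot': [-0.397, -3.116, 0.003], 'ft_force': [-0.488, -0.237, -0.213], 'torque': [-0.071, -0.039, 0.02], 'grip_force': 0.0, 'grip_width': 0.085}
{'fx': 425.804, 'fy': 425.804, 'cx': 285.52, 'cy': 213.979, 'origin': [-0.022, -0.673, 0.929], 'orientation': [-2.185, 0.783, -0.324]}
{'fx': 539.981, 'fy': 539.981, 'cx': 281.616, 'cy': 212.526, 'origin': [0.495, 1.282, 0.824], 'orientation': [-0.098, 2.708, -1.566]}
```

View pics/scene0.png

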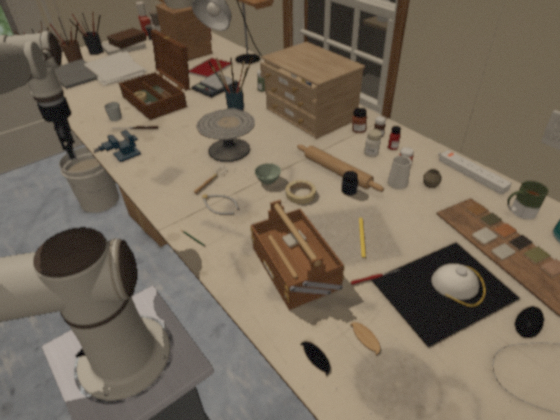

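View pics/side0.png

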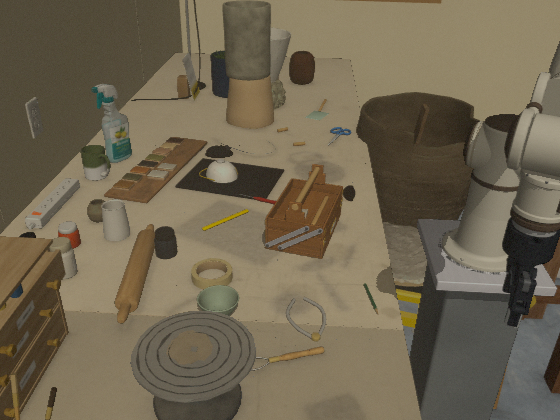

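The scene view shows the box around (295,255), with its bar running from (280,212) to (325,260). The wooden rib is at (365,337), with a dark lookalike at (316,357). The calipers are at (220,203) and the bowl at (268,176).

```bash
cat > h.py <<'E'
import numpy as np,cv2
from scipy.spatial.transform import Rotation as R
from rig import sensors,imaging
def cloud(d,c):
    v,u=np.mgrid[:d.shape[0],:d.shape[1]]
    P=np.stack([(u-c["cx"])/c["fx"]*d,(v-c["cy"])/c["fy"]*d,d],-1)
    W=P@R.from_rotvec(c["orientation"]).as_matrix().T+np.array(c["origin"])
    W[d<=0]=np.nan; return W
def local(target):  # world target -> shift in tool axes, in row units
    o=sensors.get_obs(); return R.from_rotvec(o["ee_rot"]).inv().apply(np.array(target)-o["eef_pos"])/0.3
E
python3 - <<'E'
from h import *
for n,pts in [("scene",[(365,337),(316,357),(220,203),(268,176),(280,208),(322,262),(300,235)]),("side",[(290,240),(318,172),(295,203),(300,320),(218,300)])]:
    c=imaging.camera_info(n); W=cloud(np.load(f"pics/{n}0.npy"),c)
    for u,v in pts: print(n,u,v,np.round(W[v,u],3))
    # bar: points near z .135-.157 around box
    m=(W[...,2]>.142)&(W[...,2]<.16)&(abs(W[...,0]-.55)<.25)&(abs(W[...,1])<.3)
    q=W[m]; print(len(q), np.round(np.nanmedian(q,0),3)); 
    if len(q)>5:
        (cx,cy),wh,a=cv2.minAreaRect(q[:,:2].astype(np.float32)); print(cx,cy,wh,a, q[:,2].max())
        k=q[:,:2]-q[:,:2].mean(0); print("dir",np.linalg.svd(k)[2][0]) if len(k)<3000 else 0
p=cv2.imread("pics/scene0.png"); cv2.imwrite("pics/crop1.png",cv2.resize(p[170:390,180:420],None,fx=2.7,fy=2.7,interpolation=cv2.INTER_CUBIC))
E
```

```text
scene 365 337 [ 0.475 -0.336  0.012]
scene 316 357 [ 0.348 -0.299  0.012]
scene 220 203 [0.481 0.333 0.004]
scene 268 176 [0.696 0.348 0.004]
scene 280 208 [0.513 0.039 0.158]
scene 322 262 [ 0.476 -0.173  0.144]
scene 300 235 [ 0.487 -0.077  0.157]
506 [ 0.485 -0.064  0.156]
0.4904630780220032 -0.05118440091609955 (0.2508910894393921, 0.035939011722803116) 76.7371597290039 0.15998316018102976
dir [0.23296595 0.97248489]
side 290 240 [0.529 0.075 0.045]
side 318 172 [ 0.46  -0.161  0.136]
side 295 203 [0.519 0.068 0.154]
side 300 320 [ 0.492  0.335 -0.003]
side 218 300 [0.686 0.3   0.014]
356 [ 0.495 -0.025  0.152]
0.4910571575164795 -0.048244550824165344 (0.26134854555130005, 0.03356283903121948) 76.68815612792969 0.15991074101234293
dir [0.23453628 0.97210737]
```

View pics/crop1.png

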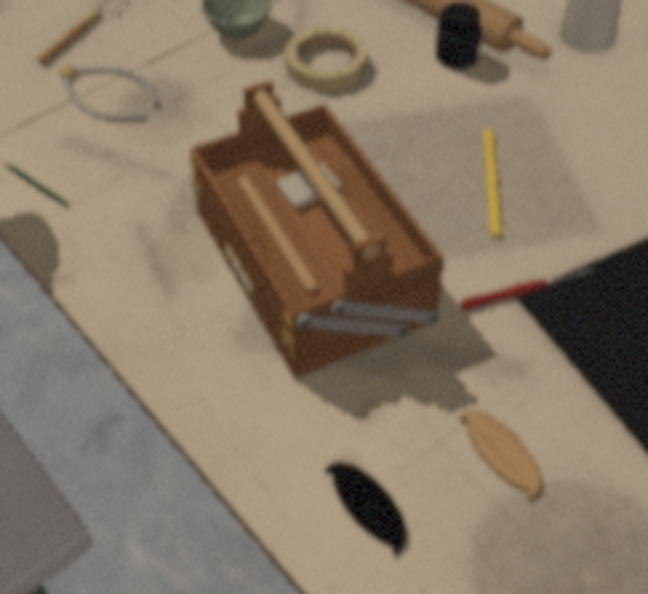

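The rib is to the right (−y) of the box, at about (0.475,−0.336). The box centre is near (0.490,−0.050), yaw ≈ −0.236. The grey arms are on the box's end. Next I work out the approach pose.

```bash
cat >> h.py <<'E'
YAW=-0.2362
BX=np.array([np.cos(YAW),np.sin(YAW),0]); BY=np.array([-np.sin(YAW),np.cos(YAW),0]); C0=np.array([.4905,-.0497,0])
def goal(ydir):  # tool down, y along ydir (xy)
    y=np.array([ydir[0],ydir[1],0.])/np.linalg.norm(ydir[:2]); z=np.array([0,0,-1.]); return R.from_matrix(np.stack([np.cross(y,z),y,z],1))
def go(target,ydir):
    o=sensors.get_obs(); A=R.from_rotvec(o["ee_rot"])
    print("pos",np.round(o["eef_pos"],4),"shift units",np.round(local(target),3),"j6",round(o["joint_pos"][5],2), "F",np.round(o["ft_force"],1))
    for s in (1,-1):
        t=(A.inv()*goal(s*np.array(ydir))).as_rotvec(); print(" turn units",np.round(np.degrees(t)/30,3))
E
python3 - <<'E'
from h import *
go([*(C0[:2]),.25],BX)
A=R.from_rotvec(sensors.get_obs()["ee_rot"]).as_matrix(); print(np.round(A,2))
for n in ("scene","side"):
    p=cv2.imread(f"pics/{n}0.png").astype(int); W=cloud(np.load(f"pics/{n}0.npy"),imaging.camera_info(n))
    m=(abs(W[...,0]-.475)<.08)&(abs(W[...,1]+.336)<.08)&(p[...,2]-p[...,0]>(65 if n=="scene" else 60))
    q=W[m]; print(n,len(q), np.round(np.median(q,0),3) if len(q) else 0)
    if len(q)>10: print(cv2.minAreaRect(q[:,:2].astype(np.float32)), np.round(np.linalg.svd(q[:,:2]-q[:,:2].mean(0),full_matrices=False)[2][0],3))
E
```

```text
pos [0.1441 0.5561 0.2304] shift units [-1.625 -1.665 -0.063] j6 -0.21 F [-0.7 -0.3 -0.6]
 turn units [-3.000e-03  2.000e-03  2.966e+00]
 turn units [-2.000e-03 -3.000e-03 -3.034e+00]
[[-0.97  0.25 -0.  ]
 [ 0.25  0.97 -0.  ]
 [ 0.   -0.   -1.  ]]
scene 351 [ 0.479 -0.336  0.01 ]
((0.47868165373802185, -0.3344620168209076), (0.08960586041212082, 0.03535591438412666), 88.09607696533203) [-0.103 -0.995]
side 0 0
```

```bash
python3 -m crank '[[[-0.08,-0.08,0,0,0,0.15,1],[-0.16,-0.16,0,0,0,0.3,1],[-0.24,-0.25,0,0,0,0.45,1],[-0.32,-0.33,0,0,0,0.6,1],[-0.405,-0.415,0,0,0,0.74,1]]]' 60
python3 -m crank '[[[-0.11,-0.05,0,0,0,0.15,1],[-0.22,-0.1,0,0,0,0.3,1],[-0.33,-0.14,0,0,0,0.45,1],[-0.43,-0.19,0,0,0,0.6,1],[-0.53,-0.23,0,0,0,0.74,1]]]'
python3 -m crank '[[[-0.12,0,0,0,0,0.15,1],[-0.24,0,0,0,0,0.3,1],[-0.36,-0.01,0,0,0,0.45,1],[-0.48,-0.01,0,0,0,0.6,1],[-0.58,-0.01,0,0,0,0.74,1]]]'
python3 -m crank '[[[-0.11,0.04,0,0,0,0.15,1],[-0.22,0.08,0,0,0,0.3,1],[-0.33,0.12,0,0,0,0.45,1],[-0.44,0.17,-0.03,0,0,0.6,1],[-0.54,0.21,-0.06,0,0,0.74,1]]]'
python3 - <<'E'
from h import *
c=imaging.camera_info("wrist"); p,d=imaging.capture("wrist"); cv2.imwrite("pics/w1.png",p); np.save("pics/w1.npy",d); W=cloud(d,c)
go([*(C0[:2]),.128],BX)
m=(W[...,2]>.145)&(W[...,2]<.16)&(abs(W[...,0]-.5)<.2)&(abs(W[...,1]+.05)<.2)
q=W[m]; a=cv2.minAreaRect(q[:,:2].astype(np.float32)); print(len(q),a,np.nanpercentile(q[:,2],95),np.round(np.median(q,0),4),np.round(c["origin"],3))
b=(q[:,:2]-C0[:2])@np.stack([BX[:2],BY[:2]],1); print(np.polyfit(b[:,1],b[:,0],1), b[:,1].min(),b[:,1].max())
E
```

```text
time_s: 0.52
eef_pos: [0.2308, 0.404, 0.2308]
ee_rot: [-0.994, -2.98, 0.001]
ft_force: [1.2, 0.2, -1.2]
grip_width: 0.0855
grip_force: 0.0
time_s: 0.93
eef_pos: [0.317, 0.2534, 0.231]
ee_rot: [-1.551, -2.732, 0.001]
ft_force: [0.9, 0.6, 0.8]
grip_width: 0.0853
grip_force: 0.0
time_s: 1.35
eef_pos: [0.4046, 0.1023, 0.2311]
ee_rot: [2.049, 2.381, -0.0]
ft_force: [0.2, 0.4, 0.3]
grip_width: 0.0857
grip_force: 0.0
time_s: 1.77
eef_pos: [0.4914, -0.0477, 0.2485]
ee_rot: [-2.468, -1.942, 0.002]
ft_force: [0.4, -0.1, -0.1]
grip_width: 0.0853
grip_force: 0.0
pos [ 0.4946 -0.0525  0.251 ] shift units [ 0.007 -0.017  0.41 ] j6 -0.1 F [-2.6 -4.7  2.1]
 turn units [ 0.009  0.006 -0.015]
 turn units [ 0.01  -0.014  5.985]
6719 ((0.4919658303260803, -0.04895094037055969), (0.2505820393562317, 0.03382953628897667), 76.54778289794922) 0.15884407107051376 [ 0.4985 -0.0204  0.154 ] [0.511 0.031 0.391]
[-0.00229912  0.00114181] -0.12423860200775265 0.12636996104358084
```

View pics/w1.png

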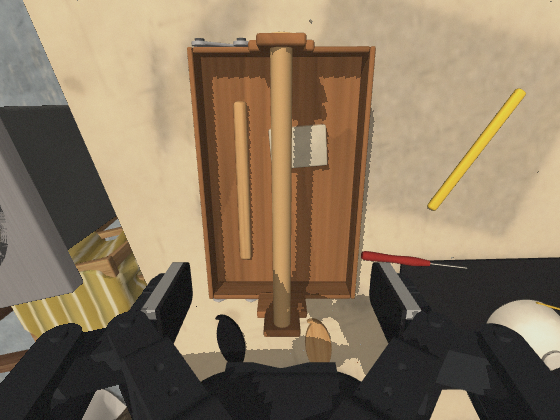

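The bar runs vertically in the wrist view (column 282), centred between the fingers. The stick is at (243,180) and the tile at (310,145), both clear. I descend and grip.

```bash
python3 -m crank '[[[0,-0.005,0.1,0,0,0,1],[0.005,-0.01,0.2,0,0,0,1],[0.005,-0.015,0.3,0,0,0,1],[0.005,-0.015,0.36,0,0,0,1],[0.005,-0.015,0.4,0,0,0,1]]]' | tail -4
python3 -m crank '[[[0,0,0,0,0,0,0.5],[0,0,0,0,0,0,0.1],[0,0,0,0,0,0,0],[0,0,0,0,0,0,0],[0,0,0,0,0,0,0]]]' 60 
python3 -m crank '[[[0,0,0,0,0,0,0],[0,0,0,0,0,0,0],[0,0,0,0,0,0,0],[0,0,0,0,0,0,0],[0,0,0,0,0,0,0]]]' 60 
python3 - <<'E'
from h import *
go([*(C0[:2]),.128],BX)
for q in np.linspace(0,1.92,31): print(round(q,3),np.round([.13*(np.sin(q-.96)+.819)/.3, -.13*(np.cos(q-.96)-.574)/.3],3), end='; ')
E
```

```text
ee_rot: [-2.461, -1.946, 0.004]
ft_force: [0.0, 0.3, 0.8]
grip_width: 0.0855
grip_force: 0.0
time_s: 2.65
eef_pos: [0.4881, -0.0436, 0.1306]
ee_rot: [2.463, 1.947, 0.002]
ft_force: [-0.0, 0.2, -0.1]
grip_width: 0.0254
grip_force: 0.0
time_s: 3.07
eef_pos: [0.4923, -0.0446, 0.1314]
ee_rot: [2.457, 1.941, 0.013]
ft_force: [16.0, -1.5, -8.8]
grip_width: 0.0141
grip_force: 58.5
pos [ 0.4923 -0.0446  0.1314] shift units [-0.018 -0.002  0.011] j6 -0.1 F [16.  -1.5 -8.8]
 turn units [ 0.026 -0.     0.005]
 turn units [ 1.000e-03  4.100e-02 -5.995e+00]
0.0 [-0.  0.]; 0.064 [ 0.017 -0.022]; 0.128 [ 0.035 -0.043]; 0.192 [ 0.054 -0.063]; 0.256 [ 0.074 -0.082]; 0.32 [ 0.096 -0.099]; 0.384 [ 0.119 -0.115]; 0.448 [ 0.143 -0.129]; 0.512 [ 0.167 -0.142]; 0.576 [ 0.193 -0.153]; 0.64 [ 0.219 -0.163]; 0.704 [ 0.245 -0.17 ]; 0.768 [ 0.272 -0.177]; 0.832 [ 0.3   -0.181]; 0.896 [ 0.327 -0.184]; 0.96 [ 0.355 -0.185]; 1.024 [ 0.383 -0.184]; 1.088 [ 0.41  -0.181]; 1.152 [ 0.438 -0.177]; 1.216 [ 0.465 -0.17 ]; 1.28 [ 0.491 -0.163]; 1.344 [ 0.517 -0.153]; 1.408 [ 0.543 -0.142]; 1.472 [ 0.567 -0.129]; 1.536 [ 0.591 -0.115]; 1.6 [ 0.614 -0.099]; 1.664 [ 0.635 -0.082]; 1.728 [ 0.656 -0.063]; 1.792 [ 0.675 -0.043]; 1.856 [ 0.693 -0.022]; 1.92 [0.71 0.  ];
```

```bash
python3 -m crank '[[[0,0.02,-0.022,0,0,0,0],[0,0.043,-0.043,0,0,0,0],[0,0.065,-0.063,0,0,0,0],[0,0.086,-0.082,0,0,0,0],[0,0.108,-0.099,0,0,0,0]]]' 80
python3 -m crank '[[[0,0.023,-0.016,0,0,0,0],[0,0.047,-0.03,0,0,0,0],[0,0.071,-0.043,0,0,0,0],[0,0.097,-0.054,0,0,0,0],[0,0.123,-0.064,0,0,0,0]]]'
python3 -m crank '[[[0,0.026,-0.007,0,0,0,0],[0,0.053,-0.014,0,0,0,0],[0,0.081,-0.018,0,0,0,0],[0,0.108,-0.021,0,0,0,0],[0,0.136,-0.022,0,0,0,0]]]'
python3 -c "
from h import *
go([*((C0+.1065*BX)[:2]),.1314+.0554],BX)"
```

```text
time_s: 3.48
eef_pos: [0.5183, -0.0507, 0.1592]
ee_rot: [-2.463, -1.947, 0.003]
ft_force: [-2.5, -0.5, -2.1]
grip_width: 0.0134
grip_force: 79.6
time_s: 3.9
eef_pos: [0.5558, -0.0597, 0.1799]
ee_rot: [2.463, 1.948, 0.001]
ft_force: [-4.3, -0.6, 3.2]
grip_width: 0.0129
grip_force: 80.2
time_s: 4.32
eef_pos: [0.5965, -0.0694, 0.1867]
ee_rot: [2.462, 1.946, 0.003]
ft_force: [-1.3, -1.0, 4.4]
grip_width: 0.0136
grip_force: 80.2
pos [ 0.5965 -0.0694  0.1867] shift units [-0.019 -0.004 -0.   ] j6 -0.08 F [-1.3 -1.   4.4]
 turn units [0.008 0.001 0.006]
 turn units [-1.000e-03  1.200e-02 -5.994e+00]
```

```bash
python3 -m crank '[[[0,0.028,0.001,0,0,0,0],[0,0.055,0.004,0,0,0,0],[0,0.083,0.008,0,0,0,0],[0,0.11,0.015,0,0,0,0],[0,0.136,0.022,0,0,0,0]]]'
python3 -m crank '[[[0,0.026,0.01,0,0,0,0],[0,0.052,0.021,0,0,0,0],[0,0.076,0.034,0,0,0,0],[0,0.1,0.048,0,0,0,0],[0,0.123,0.064,0,0,0,0]]]'
python3 -m crank '[[[0,0.021,0.017,0,0,0,0],[0,0.042,0.036,0,0,0,0],[0,0.061,0.056,0,0,0,0],[0,0.079,0.077,0,0,0,0],[0,0.096,0.101,0,0,0,0]]]'
python3 -m crank '[[[0,0,0,0,0,0,0],[0,0,0,0,0,0,0],[0,0,0,0,0,0,0],[0,0,0,0,0,0,0],[0,0,0,0,0,0,0]]]'
python3 -c "
from h import *
go([*((C0+.213*BX)[:2]),.1314],BX)"
```

```text
time_s: 4.73
eef_pos: [0.6367, -0.079, 0.1799]
ee_rot: [2.461, 1.945, 0.005]
ft_force: [1.1, -0.9, 2.9]
grip_width: 0.0133
grip_force: 80.4
time_s: 5.15
eef_pos: [0.6726, -0.0876, 0.1602]
ee_rot: [2.461, 1.945, 0.005]
ft_force: [4.0, -2.6, 5.3]
grip_width: 0.0136
grip_force: 80.4
time_s: 5.57
eef_pos: [0.7004, -0.0942, 0.13]
ee_rot: [2.461, 1.945, 0.005]
ft_force: [-18.2, 3.4, 51.9]
grip_width: 0.0137
grip_force: 87.1
time_s: 5.98
eef_pos: [0.6998, -0.0941, 0.1311]
ee_rot: [2.462, 1.946, 0.003]
ft_force: [0.0, -1.3, 11.1]
grip_width: 0.0135
grip_force: 81.1
pos [ 0.6998 -0.0941  0.1311] shift units [-0.019 -0.003 -0.001] j6 -0.07 F [ 0.  -1.3 11.1]
 turn units [0.008 0.001 0.006]
 turn units [-2.000e-03  1.300e-02 -5.994e+00]
```

```bash
python3 -m crank '[[[0,0,0,0,0,0,0.5],[0,0,0,0,0,0,1],[0,0,0,0,0,0,1],[0,0,0,0,0,0,1],[0,0,0,0,0,0,1]]]' 40 | tail -3
python3 -m crank '[[[0,0,-0.05,0,0,0,1],[0,0,-0.13,0,0,0,1],[0,0,-0.23,0,0,0,1],[0,0,-0.33,0,0,0,1],[0,0,-0.4,0,0,0,1]]]'
python3 -c "
from h import *
go([.479,-.24,.25],[1,-.08])"
```

```text
ft_force: [-0.2, -0.7, -0.4]
grip_width: 0.0733
grip_force: 0.0
time_s: 6.82
eef_pos: [0.6989, -0.0935, 0.2536]
ee_rot: [2.461, 1.946, 0.004]
ft_force: [0.3, -0.6, 0.2]
grip_width: 0.0852
grip_force: 0.0
pos [ 0.6989 -0.0935  0.2536] shift units [-0.644 -0.6    0.009] j6 -0.07 F [ 0.3 -0.6  0.2]
 turn units [ 0.009  0.001 -0.292]
 turn units [ 2.000e-03 -1.300e-02  5.708e+00]
```

```bash
python3 -m crank '[[[-0.09,-0.08,0,0,0,-0.05,1],[-0.18,-0.16,0,0,0,-0.1,1],[-0.27,-0.25,0,0,0,-0.15,1],[-0.35,-0.32,0,0,0,-0.2,1],[-0.42,-0.39,0,0,0,-0.29,1]]]' | tail -3
python3 -m crank '[[[-0.08,-0.07,0,0,0,0,1],[-0.15,-0.13,0,0,0,0,1],[-0.19,-0.17,0,0,0,0,1],[-0.24,-0.18,0,0,0,0,1],[-0.24,-0.18,0,0,0,0,1]]]'
python3 - <<'E'
from h import *
c=imaging.camera_info("wrist"); p,d=imaging.capture("wrist"); cv2.imwrite("pics/w2.png",p); W=cloud(d,c)
pi=p.astype(int); m=(abs(W[...,0]-.475)<.09)&(abs(W[...,1]+.336)<.09)&(W[...,2]>.0045)&(W[...,2]<.03)&(pi[...,2]-pi[...,0]>40)
n,l,s,_=cv2.connectedComponentsWithStats(m.astype(np.uint8)); k=1+s[1:,4].argmax(); q=W[l==k]; q=q[~np.isnan(q[:,0])]
v,u=np.nonzero(l==k); print(s[k],len(q),np.round(q.mean(0),4),np.percentile(q[:,2],[5,50,95]))
print(cv2.minAreaRect(q[:,:2].astype(np.float32)), np.linalg.svd(q[:,:2]-q[:,:2].mean(0),full_matrices=False)[2][0])
# bench plane next to it
r=W[(abs(W[...,0]-.475)<.09)&(abs(W[...,1]+.336)<.09)&~m]; print(np.nanmedian(r[:,2]))
E
```

```text
ft_force: [0.2, -0.4, 0.1]
grip_width: 0.0856
grip_force: 0.0
time_s: 7.65
eef_pos: [0.4945, -0.2587, 0.2501]
ee_rot: [2.311, 2.125, -0.001]
ft_force: [0.9, -0.9, -0.1]
grip_width: 0.0858
grip_force: 0.0
[ 261  186   29   70 1551] 1551 [ 0.4811 -0.332   0.0079] [0.00653986 0.00790876 0.00914053]
((0.48143142461776733, -0.33337655663490295), (0.09806624054908752, 0.03772905096411705), 84.0269775390625) [-0.11406792 -0.99347295]
0.3103594655711941
```

View pics/w2.png

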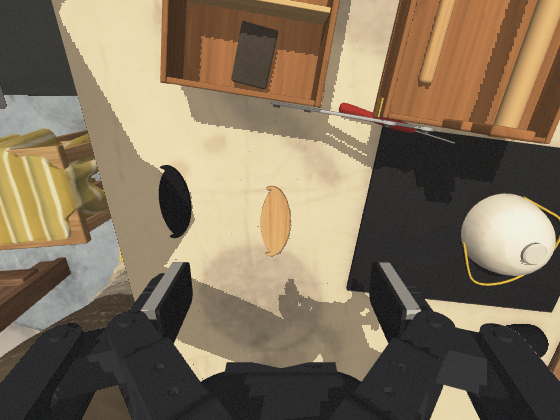

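The rib is at (275,220), and at (0.481,−0.333) its top reads 8 mm. The box is open, with the bay tile at (255,55), and the tray lies to the right with its stick still inside.

```bash
python3 -c "
from h import *
go([.4814,-.333,0],[.9945,-.104])"
```

```text
pos [ 0.4951 -0.2574  0.2499] shift units [-0.254 -0.026  0.833] j6 -0.61 F [-0.1  1.1 -0.7]
 turn units [0.002 0.001 0.04 ]
 turn units [-2.00e-03  4.00e-03 -5.96e+00]
```

```bash
python3 -m crank '[[[-0.08,-0.01,0.08,0,0,0.02,0.7],[-0.15,-0.015,0.18,0,0,0.04,0.7],[-0.2,-0.02,0.3,0,0,0.04,0.7],[-0.254,-0.026,0.42,0,0,0.04,0.7],[-0.254,-0.026,0.54,0,0,0.04,0.7]]]' 40| tail -3
python3 -m crank '[[[0,0,0.08,0,0,0,0.7],[0,0,0.14,0,0,0,0.7],[0,0,0.2,0,0,0,0.7],[0,0,0.24,0,0,0,0.7],[0,0,0.26,0,0,0,0.7]]]'
python3 -c "
from h import *
go([.4814,-.333,0],[.9945,-.104])"
```

```text
ft_force: [0.6, -0.4, 0.3]
grip_width: 0.0603
grip_force: 0.0
time_s: 8.53
eef_pos: [0.4813, -0.3302, 0.0072]
ee_rot: [-2.329, -2.105, -0.0]
ft_force: [-0.6, 0.6, -0.6]
grip_width: 0.0593
grip_force: 0.0
pos [ 0.4813 -0.3302  0.0072] shift units [-0.009  0.001  0.024] j6 -0.71 F [-0.6  0.6 -0.6]
 turn units [-0.003 -0.004  0.006]
 turn units [ 5.000e-03 -5.000e-03 -5.994e+00]
```

```bash
python3 -m crank '[[[0,0,0.006,0,0,0,0.65],[0,0,0.012,0,0,0,0.6],[0,0,0.018,0,0,0,0.6],[0,0,0.022,0,0,0,0.6],[0,0,0.022,0,0,0,0.6]]]' 30
python3 -m crank '[[[0,0,0,0,0,0,0.5],[0,0,0,0,0,0,0.4],[0,0,0,0,0,0,0.3],[0,0,0,0,0,0,0.2],[0,0,0,0,0,0,0.1]]]' 30
```

```text
time_s: 8.95
eef_pos: [0.4818, -0.3319, 0.0027]
ee_rot: [2.331, 2.105, 0.0]
ft_force: [-0.2, -0.1, 0.1]
grip_width: 0.0513
grip_force: 0.0
time_s: 9.37
eef_pos: [0.4816, -0.3319, 0.003]
ee_rot: [2.331, 2.105, -0.0]
ft_force: [-2.2, 1.2, 5.7]
grip_width: 0.0383
grip_force: 30.1
```

```bash
python3 -m crank '[[[0,0,-0.02,0,0,0,0],[0,0,-0.06,0,0,0,0],[0,0,-0.14,0,0,0,0],[0,0,-0.25,0,0,0,0],[0,0,-0.35,0,0,0,0]]]' 40
python3 -m crank '[[[0,0,-0.1,0,0,0,0],[0,0,-0.2,0,0,0,0],[0,0,-0.25,0,0,0,0],[0,0,-0.25,0,0,0,0],[0,0,-0.25,0,0,0,0]]]'
python3 - <<'E'
from h import *
t=C0+.042*BY+.001*BX
go([t[0],t[1],.18],BX)
p,d=imaging.capture("wrist"); q,_=imaging.capture("side")
cv2.imwrite("pics/w3.png",np.hstack([cv2.resize(p,(400,300)),cv2.resize(q[120:330,150:430],(400,300))]))
E
```

```text
time_s: 9.78
eef_pos: [0.4813, -0.3314, 0.109]
ee_rot: [-2.332, -2.105, -0.0]
ft_force: [0.7, -0.4, 0.2]
grip_width: 0.0376
grip_force: 40.1
time_s: 10.2
eef_pos: [0.4819, -0.3321, 0.1835]
ee_rot: [2.33, 2.104, 0.0]
ft_force: [-0.1, -1.2, -0.0]
grip_width: 0.0376
grip_force: 40.1
pos [ 0.4819 -0.3321  0.1835] shift units [ 1.078 -0.045  0.01 ] j6 -0.71 F [-0.1 -1.2 -0. ]
 turn units [0.004 0.003 0.257]
 turn units [-5.000e-03  7.000e-03 -5.743e+00]
```

View pics/w3.png

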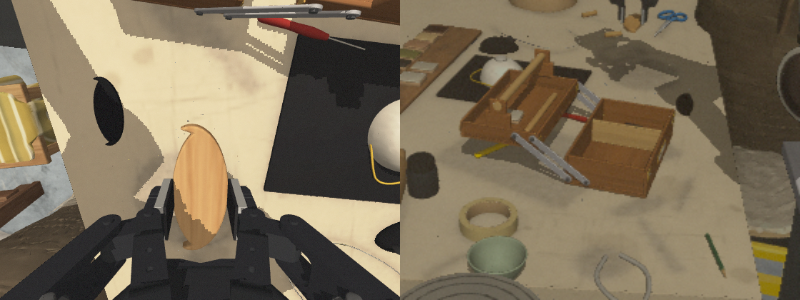

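The rib is held flat between the pads, and the tray rests open with the bay clear. I carry the rib over.

```bash
python3 -m crank '[[[0.11,0,0,0,0,0.05,0],[0.22,-0.01,0,0,0,0.1,0],[0.33,-0.01,0,0,0,0.15,0],[0.44,-0.02,0,0,0,0.2,0],[0.55,-0.02,0,0,0,0.257,0]]]'|tail -2
python3 -m crank '[[[0.11,-0.02,0,0,0,0,0],[0.22,-0.04,0,0,0,0,0],[0.33,-0.06,0,0,0,0,0],[0.43,-0.08,0,0,0,0,0],[0.52,-0.095,0,0,0,0,0]]]'|tail -2
python3 -m crank '[[[0,0,0.06,0,0,0,0],[0,0,0.12,0,0,0,0],[0,0,0.18,0,0,0,0],[0,0,0.24,0,0,0,0],[0,0,0.28,0,0,0,0]]]'
python3 - <<'E'
from h import *
t=C0+.042*BY+.001*BX
c=imaging.camera_info("wrist"); p,d=imaging.capture("wrist"); cv2.imwrite("pics/w4.png",p); W=cloud(d,c)
go([t[0],t[1],.012],BX)
B=np.stack([(W-C0)@BX,(W-C0)@BY,W[...,2]],-1)
m=(abs(B[...,0])<.06)&(B[...,1]>.02)&(B[...,1]<.112); print("floor/rib z hist",np.histogram(B[...,2][m],bins=np.arange(0,.13,.01)), np.median(B[...,2][m&(B[...,2]<.02)]))
m=(abs(B[...,2]-.066)<.006)&(B[...,0]>-.1)&(B[...,0]<.1); q=B[m]; print(np.percentile(q[:,0],[1,50,99]),q[:,1].max())
E
```

```text
grip_width: 0.0381
grip_force: 40.1
grip_width: 0.0377
grip_force: 40.1
time_s: 11.55
eef_pos: [0.4986, -0.0077, 0.0943]
ee_rot: [-2.464, -1.941, 0.006]
ft_force: [-1.0, 0.5, 0.2]
grip_width: 0.0375
grip_force: 40.1
pos [ 0.4971 -0.0075  0.0924] shift units [-0.002  0.017  0.268] j6 -0.02 F [-1.9  0.  -0.9]
 turn units [-0.019 -0.    -0.001]
 turn units [-1.000e-03  2.900e-02  5.999e+00]
floor/rib z hist (array([15045,   770,     0,     0,     0,     0,     0,     0,     0,
        7725,  1430,   937]), array([0.  , 0.01, 0.02, 0.03, 0.04, 0.05, 0.06, 0.07, 0.08, 0.09, 0.1 ,
       0.11, 0.12])) 0.00891734772292141
[-0.07814574  0.00637673  0.09489778] 0.1305776785810176
```

View pics/w4.png

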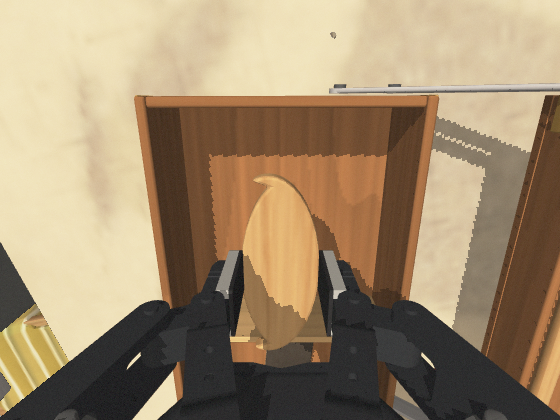

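The rib sits centrally over the large bay (x 245–320 against walls at 180–385). The bay floor measures 8.9 mm. I lower to TCP z ≈ 0.013.

```bash
python3 -m crank '[[[0,0,0.06,0,0,0,0],[0,0,0.12,0,0,0,0],[0,0,0.17,0,0,0,0],[0,0,0.21,0,0,0,0],[0,0,0.24,0,0,0,0]]]'
python3 -m crank '[[[0,0,0.005,0,0,0,0],[0,0,0.01,0,0,0,0],[0,0,0.015,0,0,0,0],[0,0,0.02,0,0,0,0],[0,0,0.02,0,0,0,0]]]'
```

```text
time_s: 12.02
eef_pos: [0.4994, -0.0081, 0.024]
ee_rot: [-2.466, -1.942, 0.004]
ft_force: [-0.4, -0.4, -0.3]
grip_width: 0.0376
grip_force: 40.2
time_s: 12.43
eef_pos: [0.5015, -0.0087, 0.0205]
ee_rot: [2.467, 1.943, 0.001]
ft_force: [0.0, -0.2, 0.2]
grip_width: 0.0376
grip_force: 40.2
```

```bash
python3 -m crank '[[[0,0,0.007,0,0,0,0],[0,0,0.014,0,0,0,0],[0,0,0.02,0,0,0,0],[0,0,0.025,0,0,0,0],[0,0,0.025,0,0,0,0]]]'
```

```text
time_s: 12.85
eef_pos: [0.5009, -0.0085, 0.0122]
ee_rot: [-2.468, -1.944, 0.001]
ft_force: [0.2, -0.6, 0.4]
grip_width: 0.0377
grip_force: 40.2
```

Floor level reached. I release the rib and lift straight up.

```bash
python3 -m crank '[[[0,0,0,0,0,0,0.5],[0,0,0,0,0,0,0.6],[0,0,0,0,0,0,0.65],[0,0,0,0,0,0,0.65],[0,0,0,0,0,0,0.65]]]'|tail -3
python3 -m crank '[[[0,0,-0.03,0,0,0,0.65],[0,0,-0.1,0,0,0,0.65],[0,0,-0.2,0,0,0,0.65],[0,0,-0.32,0,0,0,0.65],[0,0,-0.44,0,0,0,0.65]]]'
python3 -m crank '[[[0,0,-0.12,0,0,0,0.7],[0,0,-0.24,0,0,0,0.8],[0,0,-0.36,0,0,0,1],[0,0,-0.36,0,0,0,1],[0,0,-0.36,0,0,0,1]]]'
python3 - <<'E'
from h import *
c=imaging.camera_info("wrist"); p,d=imaging.capture("wrist"); cv2.imwrite("pics/w5.png",p); W=cloud(d,c)
go([.6998,-.0941,.25],BX)
B=np.stack([(W-C0)@BX,(W-C0)@BY,W[...,2]],-1)
m=(abs(B[...,0])<.06)&(B[...,1]>-.02)&(B[...,1]<.11)&(B[...,2]>.0125)&(B[...,2]<.03); q=B[m];print(len(q),q.mean(0),np.percentile(q[:,2],[5,50,95]))
E
```

```text
ft_force: [-0.6, 0.9, 0.4]
grip_width: 0.0555
grip_force: 0.0
time_s: 13.68
eef_pos: [0.5005, -0.0084, 0.1463]
ee_rot: [-2.467, -1.943, 0.001]
ft_force: [0.8, -0.2, 1.5]
grip_width: 0.0555
grip_force: 0.0
time_s: 14.1
eef_pos: [0.5026, -0.0089, 0.2561]
ee_rot: [2.464, 1.941, 0.006]
ft_force: [-0.3, -0.6, -0.2]
grip_width: 0.0857
grip_force: 0.0
pos [ 0.5014 -0.0086  0.2536] shift units [-0.122  0.71   0.013] j6 -0.02 F [ 0.1  0.1 -0.7]
 turn units [ 0.004  0.    -0.001]
 turn units [ 0.    -0.006  5.999]
1869 [0.0001673  0.04206013 0.01689887] [0.01558915 0.01688549 0.01822062]
```

View pics/w5.png

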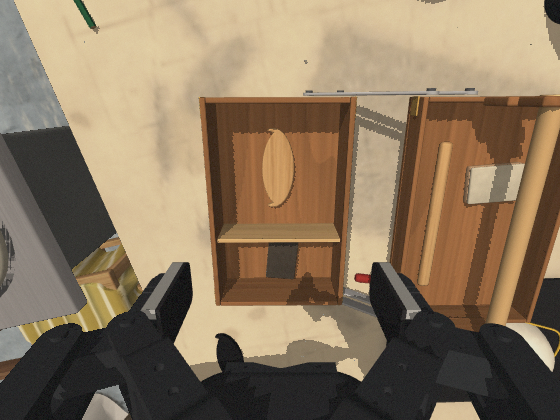

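The rib lies flat in the bay at (278,167), its top 17 mm over the bench. The tile is in the small bay, and the tray contents are in place. Back to the bar.

```bash
python3 -m crank '[[[-0.02,0.1,0,0,0,0,1],[-0.04,0.2,0,0,0,0,1],[-0.06,0.3,0,0,0,0,1],[-0.08,0.4,0,0,0,0,1],[-0.09,0.5,0,0,0,0,1]]]'|tail -2
python3 -m crank '[[[-0.01,0.1,0,0,0,0,1],[-0.03,0.2,0,0,0,0,1],[-0.03,0.21,0.06,0,0,0,1],[-0.03,0.21,0.14,0,0,0,1],[-0.03,0.21,0.2,0,0,0,1]]]'
python3 -c "
from h import *
go([.6998,-.0941,.1311],BX)"
```

```text
grip_width: 0.0858
grip_force: 0.0
time_s: 14.98
eef_pos: [0.6986, -0.0933, 0.1879]
ee_rot: [-2.465, -1.94, 0.005]
ft_force: [1.0, 0.1, -0.7]
grip_width: 0.0856
grip_force: 0.0
pos [ 0.6986 -0.0933  0.1879] shift units [-0.002  0.006  0.189] j6 -0.07 F [ 1.   0.1 -0.7]
 turn units [-0.011 -0.001 -0.001]
 turn units [-1.000e-03  1.700e-02  5.999e+00]
```

```bash
python3 -m crank '[[[0,0,0.06,0,0,0,1],[0,0,0.12,0,0,0,1],[0,0,0.17,0,0,0,1],[0,0,0.19,0,0,0,0.6],[0,0,0.19,0,0,0,0.3]]]' 60|tail -3
python3 -m crank '[[[0,0,0,0,0,0,0.1],[0,0,0,0,0,0,0],[0,0,0,0,0,0,0],[0,0,0,0,0,0,0],[0,0,0,0,0,0,0]]]' 60|tail -5
python3 -m crank '[[[0,0,0,0,0,0,0],[0,0,0,0,0,0,0],[0,0,0,0,0,0,0],[0,0,0,0,0,0,0],[0,0,0,0,0,0,0]]]' 80
python3 -c "
from h import *
go([.6998,-.0941,.1311],BX)"
```

```text
ft_force: [-0.7, -1.0, 0.7]
grip_width: 0.0641
grip_force: 0.0
eef_pos: [0.7, -0.0935, 0.1372]
ee_rot: [2.467, 1.944, 0.0]
ft_force: [-3.7, 0.9, 5.2]
grip_width: 0.0137
grip_force: 58.6
time_s: 16.23
eef_pos: [0.7, -0.0935, 0.1373]
ee_rot: [2.467, 1.944, 0.001]
ft_force: [-3.7, 0.5, 6.4]
grip_width: 0.0132
grip_force: 78.1
pos [ 0.7    -0.0935  0.1373] shift units [-0.002 -0.     0.021] j6 -0.07 F [-3.7  0.5  6.4]
 turn units [ 0.002  0.001 -0.   ]
 turn units [ 1.e-03 -3.e-03  6.e+00]
```

```bash
python3 -m crank '[[[0,-0.017,-0.022,0,0,0,0],[0,-0.035,-0.043,0,0,0,0],[0,-0.054,-0.063,0,0,0,0],[0,-0.074,-0.082,0,0,0,0],[0,-0.096,-0.099,0,0,0,0]]]' 80
python3 -m crank '[[[0,-0.023,-0.016,0,0,0,0],[0,-0.047,-0.03,0,0,0,0],[0,-0.071,-0.043,0,0,0,0],[0,-0.097,-0.054,0,0,0,0],[0,-0.123,-0.064,0,0,0,0]]]'
python3 -m crank '[[[0,-0.026,-0.007,0,0,0,0],[0,-0.053,-0.014,0,0,0,0],[0,-0.081,-0.018,0,0,0,0],[0,-0.108,-0.021,0,0,0,0],[0,-0.136,-0.022,0,0,0,0]]]'
python3 -c "
from h import *
t=C0+.1065*BX
go([*t[:2],.1373+.0554],BX)"
```

```text
time_s: 16.65
eef_pos: [0.6722, -0.0869, 0.1668]
ee_rot: [2.466, 1.942, 0.003]
ft_force: [4.5, -1.4, -0.0]
grip_width: 0.0133
grip_force: 78.2
time_s: 17.07
eef_pos: [0.636, -0.0782, 0.1862]
ee_rot: [2.466, 1.942, 0.002]
ft_force: [4.5, -1.5, 6.0]
grip_width: 0.0128
grip_force: 78.9
time_s: 17.48
eef_pos: [0.5957, -0.0686, 0.1927]
ee_rot: [2.467, 1.943, 0.0]
ft_force: [1.1, -1.6, 8.0]
grip_width: 0.0128
grip_force: 79.2
pos [ 0.5957 -0.0686  0.1927] shift units [-0.021 -0.001  0.   ] j6 -0.08 F [ 1.1 -1.6  8. ]
 turn units [ 0.002  0.001 -0.001]
 turn units [ 2.000e-03 -4.000e-03  5.999e+00]
```

Good tracking. Now the second half, slower near the end.

```bash
python3 -m crank '[[[0,-0.028,0.001,0,0,0,0],[0,-0.055,0.004,0,0,0,0],[0,-0.083,0.008,0,0,0,0],[0,-0.11,0.015,0,0,0,0],[0,-0.136,0.022,0,0,0,0]]]'|grep -E "pos|force"
python3 -m crank '[[[0,-0.026,0.01,0,0,0,0],[0,-0.052,0.021,0,0,0,0],[0,-0.076,0.034,0,0,0,0],[0,-0.1,0.048,0,0,0,0],[0,-0.123,0.064,0,0,0,0]]]'|grep -E "pos|force"
python3 -m crank '[[[0,-0.011,0.008,0,0,0,0],[0,-0.021,0.017,0,0,0,0],[0,-0.032,0.026,0,0,0,0],[0,-0.042,0.036,0,0,0,0],[0,-0.052,0.046,0,0,0,0]]]'|grep -E "pos|force"
python3 -m crank '[[[0,-0.009,0.01,0,0,0,0],[0,-0.018,0.02,0,0,0,0],[0,-0.027,0.031,0,0,0,0],[0,-0.036,0.042,0,0,0,0],[0,-0.044,0.053,0,0,0,0]]]'|grep -E "pos|force"
python3 -m crank '[[[0,0,0,0,0,0,0],[0,0,0,0,0,0,0],[0,0,0,0,0,0,0],[0,0,0,0,0,0,0],[0,0,0,0,0,0,0]]]'
python3 -c "
from h import *
go([.4923,-.0446,.1373],BX)"
```

```text
eef_pos: [0.5548, -0.0588, 0.1855]
ft_force: [-3.3, -0.8, 7.3]
grip_force: 79.2
eef_pos: [0.5173, -0.0498, 0.1643]
ft_force: [-4.3, -2.9, 2.3]
grip_force: 78.7
eef_pos: [0.5023, -0.0462, 0.1498]
ft_force: [-5.0, -2.6, 1.3]
grip_force: 78.5
eef_pos: [0.4927, -0.0439, 0.1368]
ft_force: [-5.2, -1.5, 24.0]
grip_force: 81.2
time_s: 19.57
eef_pos: [0.4927, -0.0439, 0.1371]
ee_rot: [2.467, 1.943, -0.001]
ft_force: [-5.9, -1.4, 11.0]
grip_width: 0.0129
grip_force: 79.7
pos [ 0.4927 -0.0439  0.1371] shift units [-0.003 -0.001 -0.001] j6 -0.1 F [-5.9 -1.4 11. ]
 turn units [ 0.001  0.002 -0.   ]
 turn units [ 3.e-03 -2.e-03  6.e+00]
```

```bash
python3 -m crank '[[[0,0,0,0,0,0,0.3],[0,0,0,0,0,0,0.7],[0,0,0,0,0,0,1],[0,0,0,0,0,0,1],[0,0,0,0,0,0,1]]]' 40 | tail -3
python3 -m crank '[[[0,0,-0.06,0,0,0,1],[0,0,-0.16,0,0,0,1],[0,0,-0.28,0,0,0,1],[0,0,-0.4,0,0,0,1],[0,0,-0.4,0,0,0,1]]]'
python3 - <<'E'
from h import *
c=imaging.camera_info("wrist"); p,d=imaging.capture("wrist"); q,_=imaging.capture("side"); W=cloud(d,c)
cv2.imwrite("pics/end.png",np.hstack([cv2.resize(p,(400,300)),cv2.resize(q[120:360,150:430],(400,300))]))
B=np.stack([(W-C0)@BX,(W-C0)@BY,W[...,2]],-1); m=(abs(B[...,0])<.03)&(abs(B[...,1])<.1)&(B[...,2]>.14)
print("bar",np.median(B[m],0),np.percentile(B[m][:,2],95))
m=(abs(B[...,0])>.073)&(abs(B[...,0])<.085)&(abs(B[...,1])<.1)&(B[...,2]>.08); print("rim z",np.percentile(B[m][:,2],[50,90]))
E
```

```text
ft_force: [-0.4, -0.1, -0.7]
grip_width: 0.0726
grip_force: 0.0
time_s: 20.4
eef_pos: [0.4965, -0.0446, 0.2637]
ee_rot: [2.459, 1.937, 0.012]
ft_force: [0.6, -1.7, 1.6]
grip_width: 0.0856
grip_force: 0.0
bar [2.05044666e-04 1.82464525e-02 3.46172970e-01] 0.35816370687731763
rim z [0.10034294 0.33669207]
```

View pics/end.png

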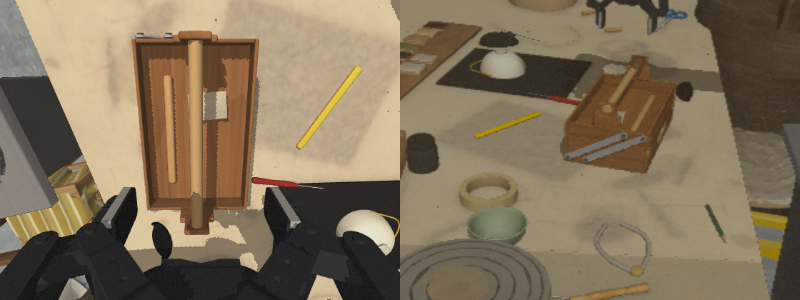

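The tray is closed (rim at 100 mm), with its stick at (170,130) and tile at (215,105) still inside. The calipers and bowl have not moved, and the gripper is clear.

```bash
python3 -c "
from rig import sign_off
print(sign_off())"
```

```text
the job is handed in; nothing more can be done
None
```

The job is handed in, but no verdict came back: the rib was laid flat in the large bay, the tray is closed with its tile and stick inside, and the calipers and bowl look untouched, at about 20 s of the 72 s allowed.

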